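# Brace and raise the line-laser mast

## Task

Set up the small line-laser stand: first swing its folded bracing leg fully out until it clicks into its end position. Then squeeze the release button on the side of the grip on top of the mast, pull the mast straight up past its first stop to the second stop, which is its full height, and finish while still holding it up there with the button squeezed in; do not put it down or let go. Leave the other things on the worktop where they are.

Things in the scene. Friction and masses are not known exactly. Their poses are not given: they have to be found in the camera images.
- stand: Line-laser stand, fixed to the worktop: grey square base plate 112 x 112 mm, 12 mm thick, with a square aluminium tube 30 x 30 mm rising from its middle to 145 mm. Origin: on the worktop under the tube's axis; z up; x points the way the laser looks (away from the robot), y to the left of that. The leg's vertical hinge axis is at x = +45, y = -75 mm in this frame.
- leg (a joint): Angle of the bracing leg about its vertical hinge (rad). 0: folded, pointing to the stand's -x; grows anticlockwise seen from above; 1.571: fully out at its hard stop, pointing to the stand's -y. Turns with under 1 N at the knob up to a sprung detent at about 1.2 to 1.38 that takes some 2 to 3 N; beyond that the detent pushes it on to the stop and keeps it there.
- leg_knob (a point): Point on the axis of the leg's upright round black knob (18 mm in diameter, 31 to 88 mm above the worktop), 68 mm above the worktop and 120 mm from the hinge axis, near the free end of the leg, a flat aluminium bar 18 mm wide whose top is 31 mm above the worktop. Moves with the leg.
- mast (a joint): How far the telescoping mast is pulled out upward (m). 0: pushed down and locked; first stop at 0.050; second stop at 0.100, the hard end of its travel. It is locked at each stop while the button is out and slides freely while the button is in; mast, laser and grip together weigh about 0.4 kg (4 N) and sink if let go between the stops.
- grip_center (a point): Centre of the black grip block on top of the mast: 36 mm (stand's x) by 34 mm (stand's y) by 48 mm high; 207 mm above the worktop when the mast is down. The laser housing, 64 x 36 x 36 mm, begins right below the block, 24 mm under this point. Rises with the mast. Axes as the stand's.
- button (a joint): How far the release button is pressed in (m): 0 out, 0.005 fully in, toward the stand's -y; spring 3.5 to 6 N; frees the mast from about 0.0037 on. A grey cap 24 mm wide, 28 mm high, in the middle of the grip block's +y side, 7 mm proud when out, 2 mm when in (41 and 36 mm across the block). Squeeze it with one finger, the other finger on the block's opposite side.
- wax_tin: Bystander: round green tin, 86 mm across, 30 mm high; origin under its centre.
- tape_measure: Bystander: yellow pocket tape, 36 x 99 x 66 mm; origin under its centre.
- pad_4: Bystander: wooden offcut, 48 x 75 x 30 mm; origin under its centre.

How it is judged:
By the outcome, as a careful person would: the job done as asked, in the order asked, and still so for the second after the job is handed in, while the arm keeps its last pose, push and grip.
It also fails if it takes over 50 s, if anything falls off the work surface, if the arm or the gripper's body presses on something with over 40 N, if the wrist force passes 120 N, or if a joint passes its speed limit or range.

## Robot

A 7-joint arm with a two-finger parallel gripper is mounted at the origin on the work surface; the furniture and walls round the work are solid. World frame = base frame: x ahead of the robot, y to its left, z up, the work surface at z = 0. Lengths are in m, angles in rad, forces in N, time in s.
With the tool pointing down it reaches from about 0.4 to 0.85 m from the base axis. Payload 10.4 kg.
Tool frame: the origin (TCP) lies at the very end of the fingers, on their centre line; the grasp point (between the pads) lies 19 mm behind it; z points along the fingers, x is the direction in which the jaws open and shut, and the axes are right-handed (so a half turn about z gives the same grasp; the last joint's range is limited). The gripper opens to 85 mm and grips with 20 to 120 N. Pads are 22 mm wide; open, the fingers measure 114 mm over their backs; the gripper's body (76 mm by 85 mm) begins 54 mm behind the grasp point. The pads swing forward as they close: fully open they stand 13 mm farther back than shut.
Start: joints at [-1.328, 0.332, -0.065, 1.46, 0.022, 1.35, -0.088], TCP at [0.164, 0.603, 0.231] pointing down, gripper open.
Joint ranges: [-2.6, 2.6], [-0.5, 2.12], [-1.47, 1.34], [0.16, 2.42], [-1.27, 4.41], [0.06, 2.06], [-2.6, 2.6]. Speed limits (rad/s): [2.22, 2.22, 2.79, 2.79, 3.14, 3.14, 3.14].

## Interface

Orientations are given as a rotation vector (axis times angle).
In Python, from plant import telemetry, cams, workorder gives the robot as it stands. The module is installed in compiled form; this text tells all that it offers.
- The arm moves only by the shell command python3 -m pendant 'ROWS' [FORCE]. ROWS is a JSON object of lists of equal length, an entry for each row: "delta_pos": the shift along the tool's x, y, z in mm, a list of three; "turn": the turn, a rotation vector about the tool's x, y, z in degrees, a list of three; "grip": the gripper command: -1 is fully open, 1 is shut, values between are in proportion. A call has 1 to 8 rows; each row shifts and turns the commanded pose from where the row before left it, along the tool's axes as they then stand; what a row does not reach is not made up. A row lasts 1/10 s, in which the tool goes at most 50 mm and 8.59 degrees, less where a joint would pass 70% of its speed; a pose out of reach is approached as far as the arm can. A call is refused whole if a number of a shift passes 50 or a number of a turn 8.59, either way. A call with a gripper value outside its range is refused whole. The fingers move at their own pace and stop on an object; FORCE is the grip in N (left out, the last holds). Time passes only in rows, so rows that do not move let the fingers close. It gives the time, the measured TCP pose, the force and the opening at its end, in the units of the state.
- telemetry.sense(): the state, without advancing time (a new reading comes with each control period).
- cams.get_image(name): name is "side" or "top"; returns the picture (400x640x3 uint8, blue, green, red); there is no depth.
- cams.camera_params(name): a dict with "vertical_fov" (degrees; the focal length in pixels is half the picture's height over the tangent of half this angle, whatever the lens; pixels are square), "cx", "cy" (the principal point, pixels), "world_to_cam" (4x4, takes a point from world to camera coordinates). Camera axes: x right, y up, looking along -z (the intrinsics and any distortion apply to the point x, -y, -z); pixel columns grow to the right and rows downward; lengths in m; the calibration is good to about 2 mm. A picture is of the moment at which its call begins. camera_params takes no time and is no camera call.
- workorder.finish_job(): hands the job in, once; it reports no verdict.
The state is a dict: "time_s": time; "joints": joint angles; "joint_velocities": joint speeds; "tau": joint torques, N m; "tcp_pos": TCP position; "orientation": TCP orientation; "contact_force": force on the tool from outside, world axes, zero at the start; "moment": the same for the moment, N m; "grip_width": finger opening in m.
Only numpy, scipy, OpenCV 4.12 (cv2) and the standard library are available. Lean on these libraries where they do the work, as an engineer would, in place of code of your own. Each camera call takes 0.05 s, during which the arm holds its last target.

## Working session

There is one attempt and no reset: what is moved stays moved. The work goes in short steps, Python scripts to look and compute and a shell command to move; the robot and the scene stay as the last step left them, time stands still between calls to the robot, and variables do not carry over. Pictures are saved under pics/ and viewed, and the job is handed in when it is done.

```bash
mkdir -p pics; python3 - <<'E'
from plant import telemetry, cams
import cv2
s=telemetry.sense(); print({k:s[k] for k in('time_s','tcp_pos','orientation','grip_width')})
for n in('side','top'):
    cv2.imwrite(f'pics/{n}0.png',cams.get_image(n)); print(n,cams.camera_params(n))
E
```

```text
{'time_s': 0.0, 'tcp_pos': array([0.16406825, 0.60268181, 0.23049192]), 'orientation': array([ 2.49541455e+00,  1.90697624e+00, -1.75942557e-03]), 'grip_width': 0.08524535593331652}
side {'vertical_fov': 53.501410773663494, 'cx': 320.6383050911879, 'cy': 196.67812216898474, 'world_to_cam': array([[ 0.99214559, -0.12444484, -0.0126732 , -0.51404995],
       [ 0.08196785,  0.57025572,  0.81736753, -0.07692665],
       [-0.09449021, -0.81198639,  0.57597718, -1.11122498],
       [ 0.        ,  0.        ,  0.        ,  1.        ]])}
top {'vertical_fov': 42.89590606919279, 'cx': 316.8777815771278, 'cy': 202.16723011620786, 'world_to_cam': array([[ 7.01029821e-04, -9.99971279e-01, -7.54644853e-03,
        -1.44984461e-01],
       [ 9.84389128e-01, -6.38142253e-04,  1.76004654e-01,
        -4.91480739e-01],
       [-1.76004414e-01, -7.55202639e-03,  9.84360408e-01,
        -1.55366314e+00],
       [ 0.00000000e+00,  0.00000000e+00,  0.00000000e+00,
         1.00000000e+00]])}
```

View pics/side0.png

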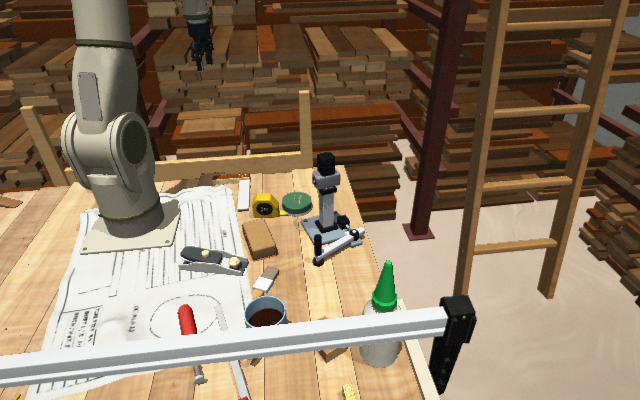

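View pics/top0.png

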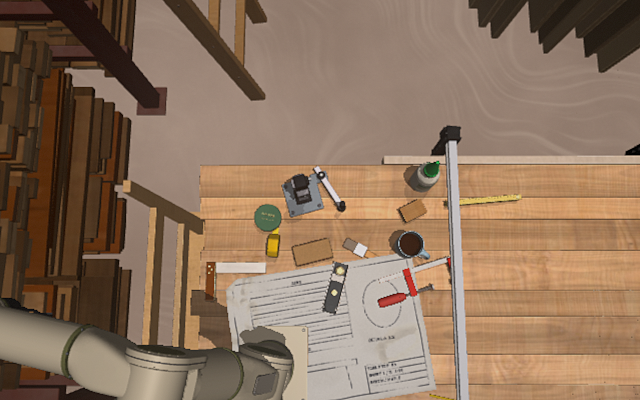

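```bash
python3 - <<'E'
import cv2
a=cv2.imread('pics/top0.png')[140:260,240:400]; cv2.imwrite('pics/topc.png',cv2.resize(a,None,fx=5,fy=5,interpolation=2))
a=cv2.imread('pics/side0.png')[140:280,240:380]; cv2.imwrite('pics/sidec.png',cv2.resize(a,None,fx=4.25,fy=4.25,interpolation=2))
E
```

```text
(no output)
```

View pics/topc.png

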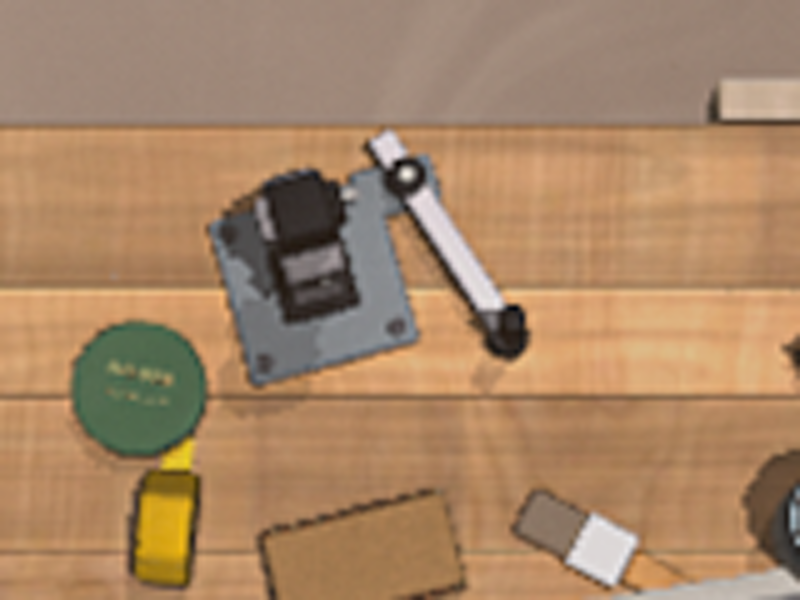

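View pics/sidec.png

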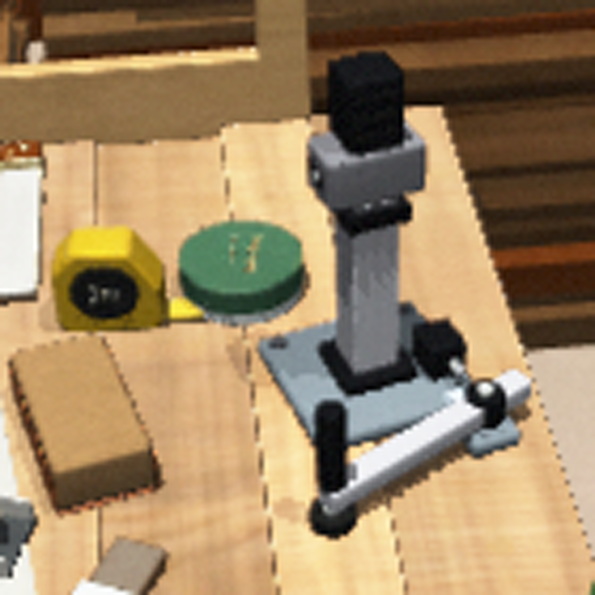

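```bash
cat > h.py <<'E'
import numpy as np, cv2
from plant import telemetry, cams
from scipy.optimize import least_squares
def proj(n,P):
    c=cams.camera_params(n); T=c['world_to_cam']; f=200/np.tan(np.radians(c['vertical_fov']/2))
    p=np.atleast_2d(P)@T[:3,:3].T+T[:3,3]
    return np.c_[c['cx']+f*p[:,0]/-p[:,2], c['cy']+f*p[:,1]/p[:,2]]
def st(p,L):
    L=np.atleast_2d(L)/1000.; c,s=np.cos(p[2]),np.sin(p[2])
    return np.c_[p[0]+c*L[:,0]-s*L[:,1],p[1]+s*L[:,0]+c*L[:,1],L[:,2]]
def knob(a,z=68,r=120): return [45-r*np.cos(a),-75-r*np.sin(a),z]
E
python3 - <<'E'
from h import *
tc=lambda x,y:(x/5+240-.4,y/5+140-.4); sc=lambda x,y:(x/4.25+240-.4,y/4.25+140-.4)
def obs(a): return [('top',(56,56,12),tc(210,227)),('top',(-56,56,12),tc(257,385)),('top',(-56,-56,12),tc(418,338)),
 ('top',knob(a,88),tc(513,318)),('side',knob(a,88),sc(331,406)),
 ('side',(-56,56,12),sc(260,346)),('side',(-56,-56,12),sc(317,442)),
 ('side',(-18,-17,231),sc(366,70)),('side',(18,-17,231),sc(403,58)) ]
def r(p): return np.concatenate([proj(n,st(p,L))[0]-uv for n,L,uv in obs(p[3])])
s=least_squares(r,[.6,0,0,.3],loss='soft_l1'); print(s.x,r(s.x).reshape(-1,2).round(1))
p=s.x
print('knob',st(p,knob(p[3])),'grip',st(p,(0,0,207)),'hinge',st(p,(45,-75,0)),'knob end',st(p,knob(1.571)))
img=cv2.imread('pics/top0.png');im2=cv2.imread('pics/side0.png')
pts=[(x,y,12) for x in(-56,56) for y in(-56,56)]+[(x,y,z) for x in(-18,18) for y in(-17,17) for z in (231,183)]+[knob(p[3],88),knob(p[3],31),knob(0,88),knob(1.571,88),(45,-75,31)]
for n,f in(('top','top0'),('side','side0')):
    im=cv2.imread(f'pics/{f}.png'); x0,y0=(240,140)
    im=cv2.resize(im[y0:y0+140,x0:x0+160],None,fx=5,fy=4.2 and 5,interpolation=2)[:600]if n=='top' else cv2.resize(im[y0:y0+140,x0:x0+140],None,fx=4.25,fy=4.25)
    k=5 if n=='top' else 4.25
    for q in proj(n,st(p,pts)): cv2.circle(im,tuple(int((v-o+.4)*k) for v,o in zip(q,(x0,y0))),3,(0,0,255),-1)
    cv2.imwrite(f'pics/chk_{n}.png',im)
E
```

```text
[ 0.51986363 -0.09675306  0.28753311  0.28253357] [[-1.2 -1.3]
 [-1.1  0. ]
 [ 0.4 -0.4]
 [-0.6 -1. ]
 [-0.4  0.6]
 [-1.8 -1.3]
 [ 0.5  1. ]
 [-4.6  3.9]
 [ 0.6  3.5]]
knob [[ 0.48326148 -0.22067519  0.068     ]] grip [[ 0.51986363 -0.09675306  0.207     ]] hinge [[ 0.58428528 -0.15591261  0.        ]] knob end [[ 0.61833921 -0.27097924  0.068     ]]
```

```bash
python3 -c "
import cv2,numpy as np
a=cv2.imread('pics/chk_top.png');b=cv2.imread('pics/chk_side.png')
h=600;b=cv2.copyMakeBorder(b,0,600-b.shape[0],0,0,0)
cv2.imwrite('pics/chk.png',cv2.resize(np.hstack([a[:,:600],b]),(800,400)))"
```

```text
(no output)
```

View pics/chk_top.png

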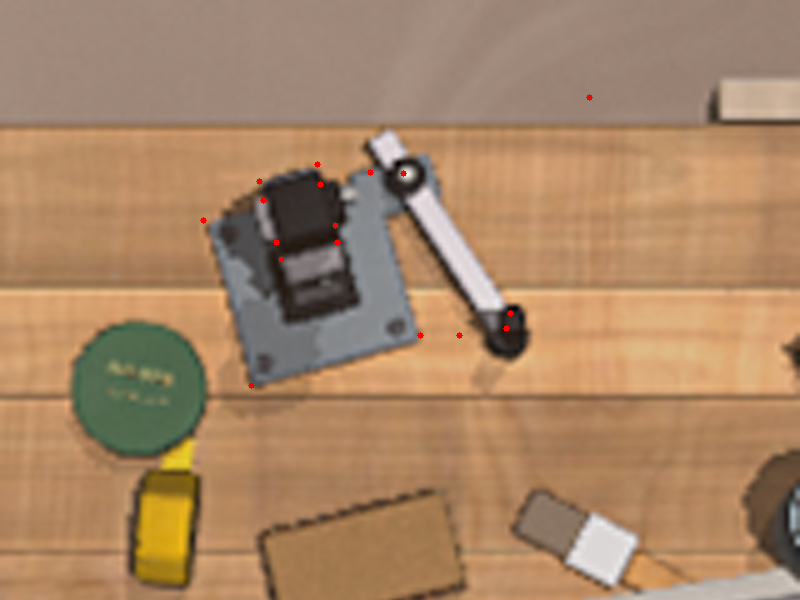

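View pics/chk_side.png

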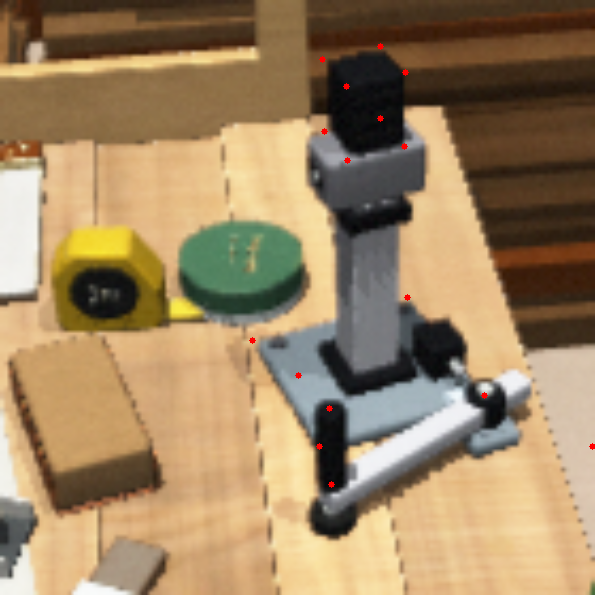

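```bash
python3 - <<'E'
import cv2,numpy as np
g=lambda a:(255*(a/255.)**.45).astype('uint8')
a=cv2.imread('pics/top0.png')[168:208,285:320]; b=cv2.imread('pics/side0.png')[147:197,305:345]
a=cv2.resize(g(a),None,fx=11,fy=11,interpolation=2);b=cv2.resize(g(b),None,fx=9,fy=9,interpolation=2)
b=cv2.copyMakeBorder(b[:440],0,max(0,440-b.shape[0]),0,0,0)
cv2.imwrite('pics/gr.png',np.hstack([a,b]))
print(a.shape,b.shape)
E
```

```text
(440, 385, 3) (440, 360, 3)
```

View pics/gr.png

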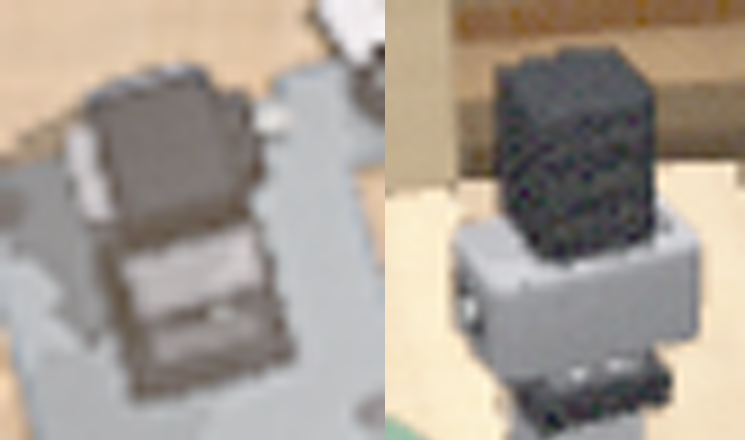

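```bash
python3 - <<'E'
from h import *
tc=lambda x,y:(x/5+240-.4,y/5+140-.4); sc=lambda x,y:(x/4.25+240-.4,y/4.25+140-.4)
tg=lambda x,y:(x/11+285-.5,y/11+168-.5); sg=lambda x,y:((x-385)/9+305-.5,y/9+147-.5)
def obs(a,d):
    c=56-d; e=d/2
    return [('top',(c,c,12),tc(210,227)),('top',(-c,c,12),tc(257,385)),('top',(-c,-c,12),tc(418,338)),
 ('top',knob(a,88),tc(513,318)),('side',knob(a,88),sc(331,406)),
 ('side',(-c,c,12),sc(260,346)),('side',(-c,-c,12),sc(317,442)),
 ('side',(-18+e,17-e,231),sg(498,65)),('side',(18-e,17-e,231),sg(610,48)),('side',(18-e,-17+e,231),sg(655,95)),
 ('top',(18-e,17-e,231),tg(95,97)),('top',(18-e,-17+e,231),tg(205,72)),('top',(-18+e,17-e,231),tg(112,225)),('top',(-18+e,-17+e,231),tg(245,205)),
 ('top',(45,-75,45),tc(407,173)),('side',(45,-75,45),sc(485,388)) ]
def r(p): return np.concatenate([proj(n,st(p,L))[0]-uv for n,L,uv in obs(p[3],p[4])])
for fixed in (0,1):
    s=least_squares(r,[.6,0,0,.3,2],loss='soft_l1',f_scale=.7); 
p=s.x;print(p.round(4),r(s.x).reshape(-1,2).round(1).tolist())
print('knob',st(p,knob(p[3])),'grip',st(p,(0,0,207)),'hinge',st(p,(45,-75,0)),'knob end',st(p,knob(1.571)))
E
```

```text
Traceback (most recent call last):
  File "h.py", line 5, in proj
    c=cams.camera_params(n); T=c['world_to_cam']; f=200/np.tan(np.radians(c['vertical_fov']/2))
ValueError: time passes only in moves, steps and waits
```

```bash
sed -i 's/^def proj/import functools\ncp=functools.lru_cache(lambda n:cams.camera_params(n))\ndef proj/; s/c=cams.camera_params(n); T/c=cp(n); T/' h.py; cat > fit.py <<'E'
from h import *
tc=lambda x,y:(x/5+240-.4,y/5+140-.4); sc=lambda x,y:(x/4.25+240-.4,y/4.25+140-.4)
tg=lambda x,y:(x/11+285-.5,y/11+168-.5); sg=lambda x,y:((x-385)/9+305-.5,y/9+147-.5)
def obs(a,d):
    c=56-d; e=d/2
    return [('top',(c,c,12),tc(210,227)),('top',(-c,c,12),tc(257,385)),('top',(-c,-c,12),tc(418,338)),
 ('top',knob(a,88),tc(513,318)),('side',knob(a,88),sc(331,406)),
 ('side',(-c,c,12),sc(260,346)),('side',(-c,-c,12),sc(317,442)),
 ('side',(-18+e,17-e,231),sg(498,65)),('side',(18-e,17-e,231),sg(610,48)),('side',(18-e,-17+e,231),sg(655,95)),
 ('top',(18-e,17-e,231),tg(95,97)),('top',(18-e,-17+e,231),tg(205,72)),('top',(-18+e,17-e,231),tg(112,225)),('top',(-18+e,-17+e,231),tg(245,205)),
 ('top',(45,-75,45),tc(407,173)),('side',(45,-75,45),sc(485,388)) ]
def r(p): return np.concatenate([proj(n,st(p,L))[0]-uv for n,L,uv in obs(p[3],p[4])])
s=least_squares(r,[.6,0,0,.3,2],loss='soft_l1',f_scale=.7); 
p=s.x;print(p.round(4),r(s.x).reshape(-1,2).round(1).tolist())
print('knob',st(p,knob(p[3])),'grip',st(p,(0,0,207)),'hinge',st(p,(45,-75,0)),'knob end',st(p,knob(1.571)))
E
python3 fit.py
```

```text
[ 0.519  -0.0985  0.2764  0.2852  2.6793] [[0.5, -0.7], [-0.2, -0.8], [-0.2, -0.5], [-0.1, -0.3], [-1.2, 1.1], [-0.7, -0.8], [0.5, 0.4], [-1.1, 0.3], [-0.9, -0.6], [-0.5, 0.0], [-0.5, 0.1], [0.4, -0.6], [1.2, -0.2], [-0.1, -1.4], [0.1, -0.5], [-0.4, -1.8]]
knob [[ 0.48114785 -0.22226217  0.068     ]] grip [[ 0.51895743 -0.09848491  0.207     ]] hinge [[ 0.58271668 -0.15835776  0.        ]] knob end [[ 0.61548788 -0.27379626  0.068     ]]
```

```bash
cat >> h.py <<'E'
from scipy.spatial.transform import Rotation as R
def to(target,ang=None):
    s=telemetry.sense(); M=R.from_rotvec(s['orientation']).as_matrix()
    print('t',round(s['time_s'],2),'tcp',s['tcp_pos'].round(4),'F',np.round(s['contact_force'],1),'w',round(s['grip_width'],4),'ang',np.degrees(np.arctan2(M[1,0],M[0,0])).round(1),'z',M[:,2].round(3),'q',np.round(s['joints'],2))
    d=(np.array(target)-s['tcp_pos'])*1000
    print('world',d.round(1),'tool',(M.T@d).round(1))
    if ang is not None:
        X=np.radians(ang);Rt=np.c_[[np.cos(X),np.sin(X),0],[np.sin(X),-np.cos(X),0],[0,0,-1]]
        print('turn',np.degrees(R.from_matrix(M.T@Rt).as_rotvec()).round(1))
E
python3 -m pendant '{"delta_pos":[[0,0,-45],[-12,20,-30],[-24,40,-20],[-24,40,0],[-24,40,0],[-24,40,0],[-24,40,0],[-24,40,0]],"turn":[[0,0,0],[0,0,0],[0,0,0],[0,0,0],[0,0,0],[0,0,0],[0,0,0],[0,0,0]],"grip":[-1,-1,-1,-1,-1,-1,-1,-1]}'
python3 -c "
from h import *
to((.45,.3,.33)); to((.48,-.222,.33),-57.9)"
```

```text
time_s: 0.9
tcp_pos: [0.3745, 0.383, 0.3258]
orientation: [-2.496, -1.907, 0.0]
contact_force: [1.9, 0.7, 0.4]
grip_width: 0.0855
t 0.9 tcp [0.3745 0.383  0.3258] F [1.9 0.7 0.4] w 0.0855 ang 74.8 z [-0. -0. -1.] q [-1.    0.1   0.13  1.55 -0.01  1.5   0.43]
world [ 75.5 -83.    4.2] tool [-60.3  94.6  -4.2]
t 0.9 tcp [0.3745 0.383  0.3258] F [1.9 0.7 0.4] w 0.0855 ang 74.8 z [-0. -0. -1.] q [-1.    0.1   0.13  1.55 -0.01  1.5   0.43]
world [ 105.5 -605.     4.2] tool [-556.1  260.7   -4.2]
turn [  0.    0.  132.7]
```

```bash

python3 -m pendant '{"delta_pos":[[-20,32,0],[-24,32,0],[-28,28,0],[-42,13,0],[-42,13,0],[-42,13,0],[-42,13,0],[-42,13,0]],"turn":[[0,0,0],[0,0,0],[0,0,0],[0,0,0],[0,0,0],[0,0,0],[0,0,0],[0,0,0]],"grip":[-1,-1,-1,-1,-1,-1,-1,-1]}'
python3 -m pendant '{"delta_pos":[[-42,13,0],[-42,13,0],[-42,13,0],[-42,13,0],[-30,10,0],[0,0,0],[0,0,0],[0,0,0]],"turn":[[0,0,0],[0,0,0],[0,0,0],[0,0,0],[0,0,0],[0,0,8],[0,0,8],[0,0,8]],"grip":[-1,-1,-1,-1,-1,-1,-1,-0.8]}'
python3 -c "
from h import *
to((.481,-.222,.33),-57.9)"
```

```text
time_s: 1.7
tcp_pos: [0.4506, 0.0695, 0.3258]
orientation: [-2.496, -1.907, 0.0]
contact_force: [0.7, 0.8, -0.1]
grip_width: 0.0852
time_s: 2.5
tcp_pos: [0.4586, -0.1361, 0.3257]
orientation: [-2.842, -1.338, 0.001]
contact_force: [-0.3, -0.2, 0.3]
grip_width: 0.0769
t 2.5 tcp [ 0.4586 -0.1361  0.3257] F [-0.3 -0.2  0.3] w 0.0769 ang 50.4 z [-0.001  0.    -1.   ] q [-0.49 -0.08  0.65  1.7   0.05  1.5   1.04]
world [ 22.4 -85.9   4.3] tool [-51.9  72.   -4.4]
turn [ -0.    0.  108.3]
```

```bash

python3 -m pendant '{"delta_pos":[[-20,28,0],[-20,28,0],[-12,16,0],[0,0,0],[0,0,0],[0,0,0],[0,0,0],[0,0,0]],"turn":[[0,0,0],[0,0,0],[0,0,0],[0,0,8.5],[0,0,8.5],[0,0,8.5],[0,0,8.5],[0,0,8.5]],"grip":[0,0,0,0,0,0,0,0]}'
python3 -m pendant '{"delta_pos":[[0,0,30],[0,0,30],[0,0,30],[0,0,30],[0,0,20],[0,0,0],[0,0,0],[0,0,0]],"turn":[[0,0,8.5],[0,0,8.5],[0,0,8.5],[0,0,8.5],[0,0,8.5],[0,0,8.5],[0,0,8.5],[0,0,6.3]],"grip":[0,0,0,0,0,0,0,0]}'
python3 - <<'E'
from h import *
to((.481,-.222,.045),-57.9)
a=cams.get_image('top')[150:270,240:400]; b=cams.get_image('side')[140:280,240:400]
cv2.imwrite('pics/k1.png',np.vstack([cv2.resize(a,None,fx=2.3,fy=2.3,interpolation=2),cv2.resize(b,None,fx=2.3,fy=2.3,interpolation=2)]))
E
```

```text
time_s: 3.3
tcp_pos: [0.4815, -0.2217, 0.3257]
orientation: [-3.134, -0.217, 0.001]
contact_force: [0.8, 0.2, 0.4]
grip_width: 0.0428
time_s: 4.1
tcp_pos: [0.4814, -0.2216, 0.1855]
orientation: [2.749, -1.52, -0.001]
contact_force: [0.5, 0.5, -0.2]
grip_width: 0.0425
t 4.1 tcp [ 0.4814 -0.2216  0.1855] F [ 0.5  0.5 -0.2] w 0.0425 ang -57.9 z [-0.001  0.    -1.   ] q [-0.48  0.21  0.94  1.81 -0.18  1.21 -0.5 ]
world [  -0.4   -0.4 -140.5] tool [  0.2   0.4 140.5]
turn [0. 0. 0.]
```

View pics/k1.png

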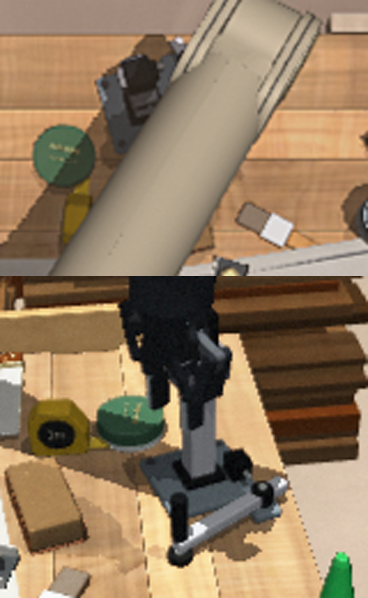

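```bash

python3 -m pendant '{"delta_pos":[[0,0,30],[0,0,30],[0,0,30],[0,0,20],[0,0,14],[0,0,14],[0,0,0]],"turn":[[0,0,0],[0,0,0],[0,0,0],[0,0,0],[0,0,0],[0,0,0],[0,0,0]],"grip":[0,0,0,0,0,0,0]}'
python3 - <<'E'
from h import *
to((.481,-.222,.045),-57.9)
b=cams.get_image('side')[120:280,220:400]
cv2.imwrite('pics/k2.png',cv2.resize(b,None,fx=3.5,fy=3.5,interpolation=2))
E
```

```text
time_s: 4.9
tcp_pos: [0.481, -0.2214, 0.0467]
orientation: [2.754, -1.51, -0.003]
contact_force: [-1.1, 0.9, -0.2]
grip_width: 0.043
t 4.9 tcp [ 0.481  -0.2214  0.0467] F [-1.1  0.9 -0.2] w 0.043 ang -57.5 z [-0.002  0.    -1.   ] q [-0.36  0.42  0.84  1.94 -0.38  0.95 -0.34]
world [ 0.  -0.6 -1.7] tool [0.5 0.3 1.7]
turn [0.1 0.1 0.4]
```

View pics/k2.png

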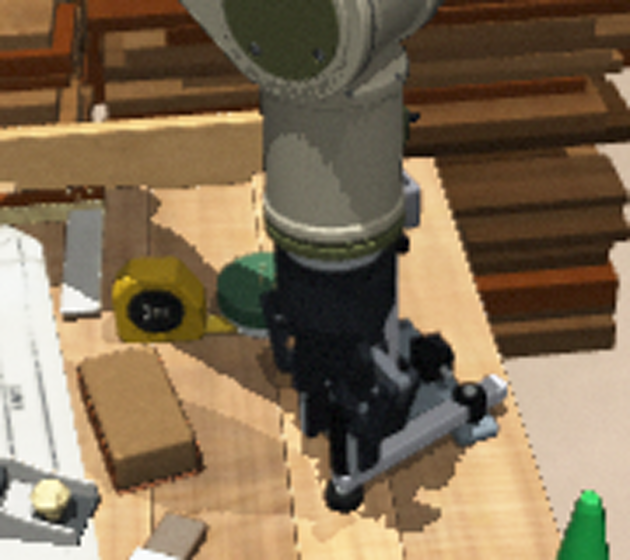

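```bash

python3 -m pendant '{"delta_pos":[[0,0,0],[0,0,0],[10.46,-0.46,0],[10.46,-0.46,0],[10.46,-0.46,0],[10.46,-0.46,0]],"turn":[[0,0,0],[0,0,0],[0,0,-5],[0,0,-5],[0,0,-5],[0,0,-5]],"grip":[0.35,0.35,0.35,0.35,0.35,0.35]}' 20
cat > leg.py <<'E'
from h import *
s=telemetry.sense();M=R.from_rotvec(s['orientation']).as_matrix()
H=np.array([.5827,-.1584]); v=s['tcp_pos'][:2]-H
print('t',s['time_s'],'F',np.round(s['contact_force'],1),'w',s['grip_width'],'z',s['tcp_pos'][2])
print('radius',np.hypot(*v)*1000,'legang',(np.degrees(np.arctan2(v[1],v[0])-.2764)+180)%360,'tool-implied',np.degrees(np.arctan2(M[1,0],M[0,0])-.2764)+90)
E
python3 leg.py
```

```text
time_s: 5.55
tcp_pos: [0.5104, -0.2527, 0.0486]
orientation: [-2.976, 1.005, -0.001]
contact_force: [0.3, 0.4, 0.5]
grip_width: 0.0277
t 5.55 F [0.3 0.4 0.5] w 0.02768869316287668 z 0.048630676672681956
radius 118.82664561975793 legang 36.68259850541722 tool-implied 36.85710021608245
```

```bash

python3 -m pendant '{"delta_pos":[[10.46,-0.46,0],[10.46,-0.46,0],[10.46,-0.46,0],[10.46,-0.46,0],[10.46,-0.46,0],[10.46,-0.46,0],[10.46,-0.46,0]],"turn":[[0,0,-5],[0,0,-5],[0,0,-5],[0,0,-5],[0,0,-5],[0,0,-5],[0,0,-5]],"grip":[0.35,0.35,0.35,0.35,0.35,0.35,0.35]}' 20
python3 leg.py
python3 -m pendant '{"delta_pos":[[10.46,-0.46,0],[10.46,-0.46,0],[10.46,-0.46,0],[0,0,0],[0,0,0]],"turn":[[0,0,-5],[0,0,-5],[0,0,-5],[0,0,0],[0,0,0]],"grip":[0.35,0.35,0.35,0.35,0.35]}' 20
python3 leg.py
```

```text
time_s: 6.25
tcp_pos: [0.5782, -0.2776, 0.0487]
orientation: [3.14, -0.064, 0.001]
contact_force: [-0.9, 0.2, 0.5]
grip_width: 0.028
t 6.25 F [-0.9  0.2  0.5] w 0.02797837224921377 z 0.04871924958540989
radius 119.32598542067527 legang 71.99451097687931 tool-implied 71.83703521998963
time_s: 6.75
tcp_pos: [0.6092, -0.2742, 0.0485]
orientation: [-3.123, -0.338, -0.002]
contact_force: [1.3, 0.2, 1.0]
grip_width: 0.0278
t 6.75 F [1.3 0.2 1. ] w 0.027809838430264935 z 0.04847959423436988
radius 118.84169271150925 legang 87.05546544246108 tool-implied 86.5181381407352
```

```bash

python3 -m pendant '{"delta_pos":[[4,-0.1,0],[4,-0.1,0],[2,0,0],[0,0,0],[0,0,0]],"turn":[[0,0,-2],[0,0,-2],[0,0,-1],[0,0,0],[0,0,0]],"grip":[0.35,0.35,0.35,0.35,0.35]}' 20
python3 leg.py
python3 -m pendant '{"delta_pos":[[2,0,0],[2,0,0],[0,0,0]],"turn":[[0,0,0],[0,0,0],[0,0,0]],"grip":[0.35,0.35,0.35]}' 20
python3 - <<'E'
import leg
from h import *
b=cams.get_image('side')[120:280,220:400]
cv2.imwrite('pics/k3.png',cv2.resize(b,None,fx=3.5,fy=3.5,interpolation=2))
E
```

```text
time_s: 7.25
tcp_pos: [0.6184, -0.2719, 0.0479]
orientation: [-3.105, -0.476, 0.0]
contact_force: [-0.1, -0.1, 0.4]
grip_width: 0.0274
t 7.25 F [-0.1 -0.1  0.4] w 0.027377760145025236 z 0.047888569355914345
radius 118.9591589100378 legang 91.60678063266094 tool-implied 91.60501346312924
time_s: 7.55
tcp_pos: [0.622, -0.2709, 0.0479]
orientation: [3.105, 0.476, -0.001]
contact_force: [-2.9, -0.9, 2.0]
grip_width: 0.028
t 7.55 F [-2.9 -0.9  2. ] w 0.027956872680185988 z 0.04788361268588558
radius 119.16898694655997 legang 93.40854439990218 tool-implied 91.61032794125516
```

View pics/k3.png

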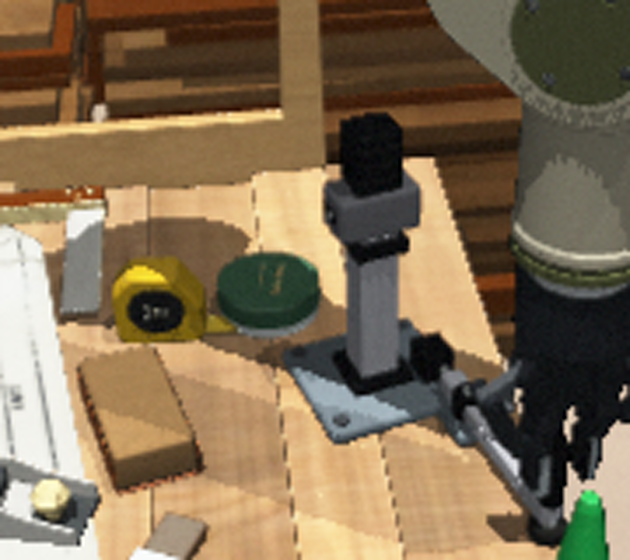

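```bash

python3 -m pendant '{"delta_pos":[[-4,0,0],[0,0,0],[0,0,-30],[0,0,-45],[0,0,-45],[0,0,-45],[0,0,-45],[0,0,-45]],"turn":[[0,0,0],[0,0,0],[0,0,0],[0,0,0],[0,0,0],[0,0,8.3],[0,0,8.3],[0,0,8.3]],"grip":[0,0,0,0,0,0,-0.2,-0.4]}' 20
python3 -m pendant '{"delta_pos":[[0,0,-45],[0,0,0],[0,0,0],[0,0,0],[0,0,0],[0,0,0],[0,0,0],[0,0,0]],"turn":[[0,0,8.3],[0,0,8.3],[0,0,8.3],[0,0,8.3],[0,0,8.3],[0,0,8.3],[0,0,8.3],[0,0,8.3]],"grip":[-0.6,-0.7,-0.7,-0.7,-0.7,-0.7,-0.7,-0.7]}' 20
python3 - <<'E'
from h import *
to((.519,-.0985,.35),-74.2)
a=cams.get_image('top')[140:260,240:400]; b=cams.get_image('side')[120:280,220:400]
cv2.imwrite('pics/k4.png',np.hstack([cv2.resize(a,None,fx=2.5,fy=2.5,interpolation=2),cv2.resize(b,None,fx=2.2,fy=300/160,interpolation=2)]))
cv2.imwrite('pics/k4t.png',cv2.resize(a,None,fx=5,fy=5,interpolation=2))
E
```

```text
time_s: 8.4
tcp_pos: [0.6183, -0.2715, 0.3052]
orientation: [-3.134, 0.213, -0.001]
contact_force: [0.9, 0.3, -0.7]
grip_width: 0.0593
time_s: 9.2
tcp_pos: [0.6186, -0.2716, 0.3481]
orientation: [-2.506, 1.894, -0.0]
contact_force: [0.2, 0.5, -0.9]
grip_width: 0.0726
t 9.2 tcp [ 0.6186 -0.2716  0.3481] F [ 0.2  0.5 -0.9] w 0.0726 ang -74.2 z [ 0.001  0.    -1.   ] q [-0.17  0.52  0.86  1.13 -0.39  1.64 -0.71]
world [-99.6 173.1   1.9] tool [-193.8   48.6   -1.9]
turn [-0.  0.  0.]
```

View pics/k4.png

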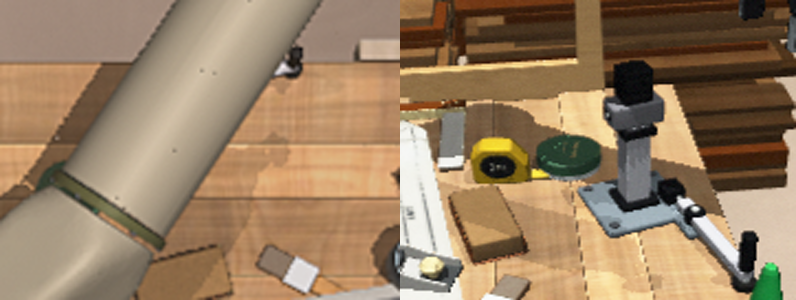

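```bash
python3 - <<'E'
from h import *
p=[.519,-.0985,.2764]
for a in (1.2,1.38,1.5,1.571,1.62): print(a,proj('side',st(p,[knob(a,88),knob(a,31)])).round(1).tolist(),proj('top',st(p,[knob(a,88)])).round(1))
b=cams.get_image('side')[220:290,330:420]
cv2.imwrite('pics/k5.png',cv2.resize(b,None,fx=8,fy=8,interpolation=2))
E
```

```text
1.2 [[359.2, 248.7], [358.1, 266.9]] [[360. 174.]]
1.38 [[368.6, 247.8], [367.2, 266.0]] [[359.9 167.1]]
1.5 [[374.6, 246.6], [373.0, 264.8]] [[359.2 162.7]]
1.571 [[378.0, 245.7], [376.3, 263.8]] [[358.5 160.1]]
1.62 [[380.2, 244.9], [378.5, 263.1]] [[357.9 158.3]]
```

View pics/k5.png

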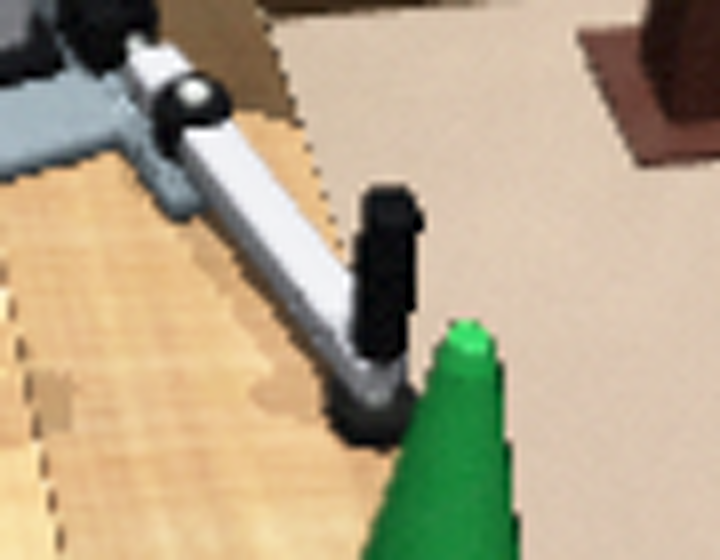

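```bash

python3 -m pendant '{"delta_pos":[[-33,8,0],[-33,8,0],[-33,8,0],[-33,8,0],[-33,8,0],[-29,9,0],[0,0,0]],"turn":[[0,0,0],[0,0,0],[0,0,0],[0,0,0],[0,0,0],[0,0,0],[0,0,0]],"grip":[-0.7,-0.7,-0.7,-0.7,-0.7,-0.7,-0.7]}' 20
python3 - <<'E'
from h import *
p=[.519,-.0985,.2764]
to(st(p,(0,1,192))[0],-74.2)
b=cams.get_image('side')[60:240,240:420]
cv2.imwrite('pics/g1.png',cv2.resize(b,None,fx=3.3,fy=3.3,interpolation=2))
E
```

```text
time_s: 10.05
tcp_pos: [0.5166, -0.0955, 0.3484]
orientation: [-2.519, 1.872, 0.001]
contact_force: [0.5, -0.7, -0.1]
grip_width: 0.0725
t 10.05 tcp [ 0.5166 -0.0955  0.3484] F [ 0.5 -0.7 -0.1] w 0.0725 ang -73.2 z [ 0.001  0.003 -1.   ] q [-0.71  0.06  0.87  1.56 -0.05  1.54 -1.12]
world [   2.1   -2.  -156.4] tool [  3.   -1.2 156.4]
turn [-0.1  0.1  1. ]
```

View pics/g1.png

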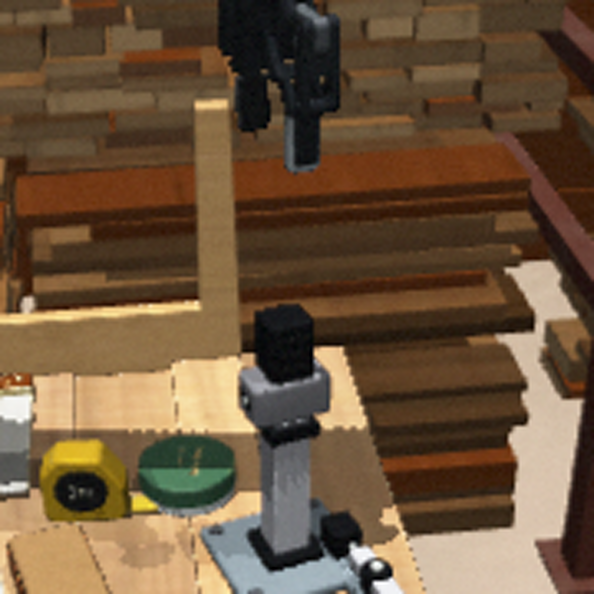

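```bash

python3 -m pendant '{"delta_pos":[[3,-1,25],[0,0,40],[0,0,25],[0,0,10],[0,0,0]],"turn":[[0,0,0.7],[0,0,0],[0,0,0],[0,0,0],[0,0,0]],"grip":[-0.7,-0.7,-0.7,-0.7,-0.7]}' 20
python3 - <<'E'
from h import *
p=[.519,-.0985,.2764]
to(st(p,(0,1,192))[0],-74.2)
b=cams.get_image('side')[100:200,270:370]
print(proj('side',telemetry.sense()['tcp_pos']))
cv2.imwrite('pics/g2.png',cv2.resize(b,None,fx=6,fy=6,interpolation=2))
E
```

```text
time_s: 10.6
tcp_pos: [0.5189, -0.1025, 0.2474]
orientation: [2.499, -1.901, -0.001]
contact_force: [0.0, 0.2, -0.2]
grip_width: 0.0723
t 10.6 tcp [ 0.5189 -0.1025  0.2474] F [ 0.   0.2 -0.2] w 0.0723 ang -74.5 z [-0.002 -0.001 -1.   ] q [-0.69  0.13  0.87  1.73 -0.1   1.34 -1.09]
world [ -0.2   5.  -55.4] tool [-4.9 -1.2 55.4]
turn [ 0.1 -0.  -0.3]
[[325.31109147 149.78932248]]
```

View pics/g2.png

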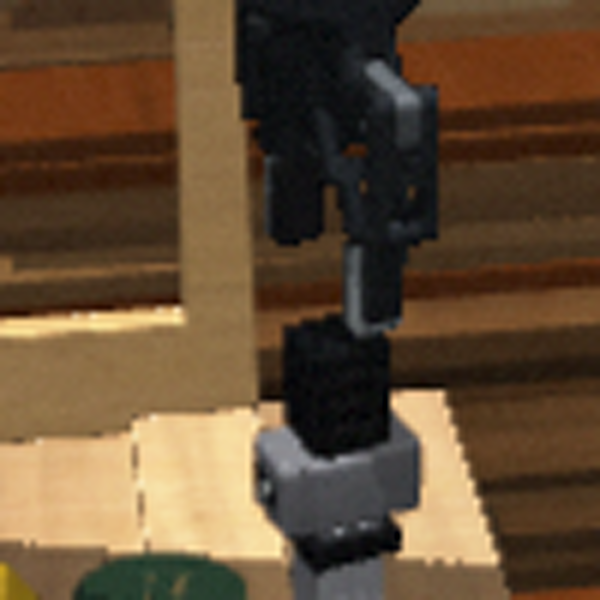

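```bash

python3 -m pendant '{"delta_pos":[[-4.5,-1,0],[0,0,15],[0,0,20],[0,0,12],[0,0,6],[0,0,0],[0,0,0]],"turn":[[0,0,0],[0,0,0],[0,0,0],[0,0,0],[0,0,0],[0,0,0],[0,0,0]],"grip":[-0.7,-0.7,-0.7,-0.7,-0.7,-0.5,-0.4]}' 20
python3 - <<'E'
from h import *
p=[.519,-.0985,.2764]
to(st(p,(0,1,192))[0],-74.2)
b=cams.get_image('side')[100:200,270:370]
cv2.imwrite('pics/g3.png',cv2.resize(b,None,fx=6,fy=6,interpolation=2))
E
```

```text
time_s: 11.35
tcp_pos: [0.5194, -0.0972, 0.1958]
orientation: [-2.5, 1.902, -0.001]
contact_force: [0.4, 0.6, 0.5]
grip_width: 0.06
t 11.35 tcp [ 0.5194 -0.0972  0.1958] F [0.4 0.6 0.5] w 0.06 ang -74.5 z [ 0.001  0.    -1.   ] q [-0.67  0.17  0.86  1.8  -0.14  1.23 -1.07]
world [-0.7 -0.4 -3.8] tool [0.2 0.8 3.8]
turn [-0.1 -0.  -0.3]
```

View pics/g3.png

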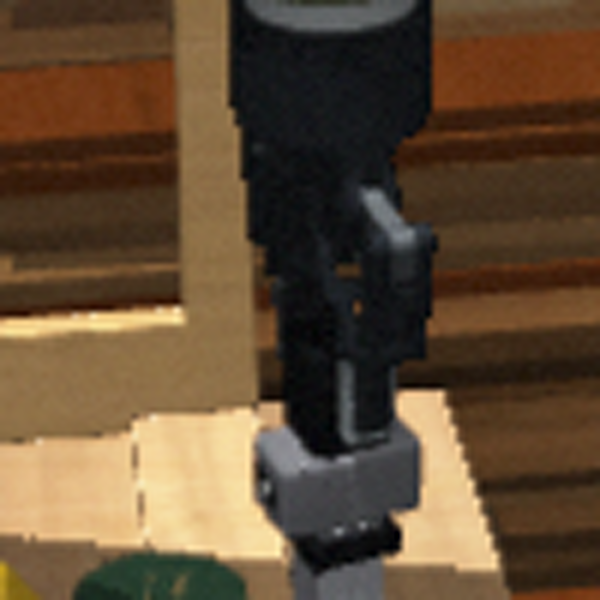

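```bash

python3 -m pendant '{"delta_pos":[[0,0,0],[0,0,0],[0,0,0],[0,0,0],[0,0,0],[0,0,0]],"turn":[[0,0,0],[0,0,0],[0,0,0],[0,0,0],[0,0,0],[0,0,0]],"grip":[-0.1,0.1,0.2,0.4,0.6,0.6]}' 40
python3 -m pendant '{"delta_pos":[[0,0,0],[0,0,0]],"turn":[[0,0,0],[0,0,0]],"grip":[1,1]}' 40
python3 - <<'E'
from h import *
p=[.519,-.0985,.2764]
to(st(p,(0,1,192))[0],-74.2)
b=cams.get_image('side')[100:200,270:370]
cv2.imwrite('pics/g4.png',cv2.resize(b,None,fx=6,fy=6,interpolation=2))
E
```

```text
time_s: 12.0
tcp_pos: [0.5194, -0.0966, 0.1957]
orientation: [-2.5, 1.901, 0.0]
contact_force: [-2.4, 2.0, 6.0]
grip_width: 0.035
time_s: 12.2
tcp_pos: [0.5193, -0.0966, 0.1957]
orientation: [-2.5, 1.9, 0.0]
contact_force: [-1.5, 2.0, 5.1]
grip_width: 0.0353
t 12.2 tcp [ 0.5193 -0.0966  0.1957] F [-1.5  2.   5.1] w 0.0353 ang -74.5 z [ 0.001  0.001 -1.   ] q [-0.67  0.17  0.86  1.8  -0.14  1.23 -1.07]
world [-0.6 -1.  -3.7] tool [0.8 0.8 3.7]
turn [-0.1  0.1 -0.3]
```

View pics/g4.png

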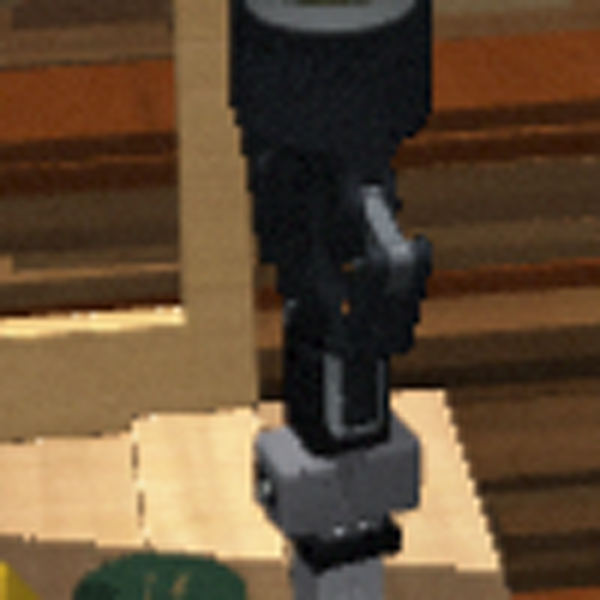

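```bash

python3 -m pendant '{"delta_pos":[[0,0,-4],[0,0,-6],[0,0,-10],[0,0,-10],[0,0,0]],"turn":[[0,0,0],[0,0,0],[0,0,0],[0,0,0],[0,0,0]],"grip":[1,1,1,1,1]}' 40
python3 - <<'E'
from h import *
p=[.519,-.0985,.2764]
to(st(p,(0,1,292))[0],-74.2)
b=cams.get_image('side')[100:200,270:370]
cv2.imwrite('pics/g5.png',cv2.resize(b,None,fx=6,fy=6,interpolation=2))
E
```

```text
time_s: 12.75
tcp_pos: [0.5193, -0.0965, 0.2258]
orientation: [-2.5, 1.9, -0.0]
contact_force: [2.7, 3.4, -3.9]
grip_width: 0.0354
t 12.75 tcp [ 0.5193 -0.0965  0.2258] F [ 2.7  3.4 -3.9] w 0.0354 ang -74.5 z [ 0.001  0.001 -1.   ] q [-0.69  0.14  0.87  1.76 -0.11  1.29 -1.09]
world [-0.6 -1.  66.2] tool [  0.8   0.8 -66.2]
turn [-0.1  0.  -0.3]
```

View pics/g5.png

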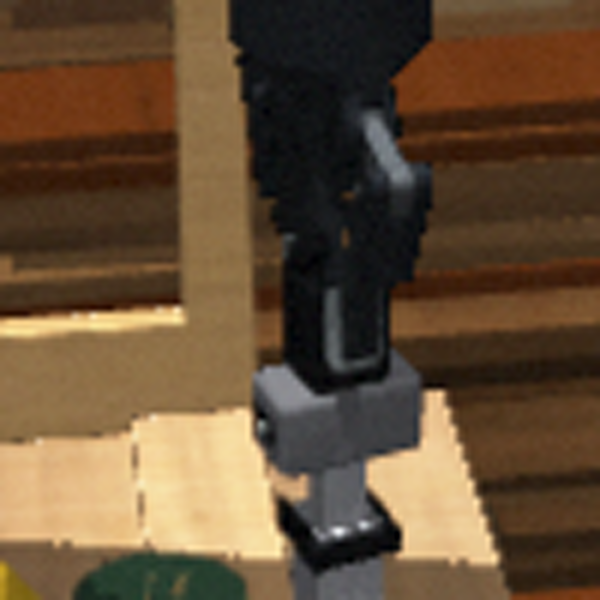

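The mast has risen 30 mm and carries about 4 N, so I'll keep lifting.

```bash

python3 -m pendant '{"delta_pos":[[0,0,-10],[0,0,-10],[0,0,-10],[0,0,-10],[0,0,-10],[0,0,-10],[0,0,-7],[0,0,0]],"turn":[[0,0,0],[0,0,0],[0,0,0],[0,0,0],[0,0,0],[0,0,0],[0,0,0],[0,0,0]],"grip":[1,1,1,1,1,1,1,1]}' 40
python3 -m pendant '{"delta_pos":[[0,0,-2],[0,0,-1],[0,0,0]],"turn":[[0,0,0],[0,0,0],[0,0,0]],"grip":[1,1,1]}' 40
```

```text
time_s: 13.6
tcp_pos: [0.5193, -0.0966, 0.2921]
orientation: [-2.5, 1.901, 0.0]
contact_force: [4.6, 3.8, -5.1]
grip_width: 0.0356
time_s: 13.9
tcp_pos: [0.5193, -0.0965, 0.2943]
orientation: [-2.501, 1.901, 0.0]
contact_force: [4.8, 4.1, -4.3]
grip_width: 0.0353
```

```bash

python3 -m pendant '{"delta_pos":[[0,0,-2],[0,0,0],[0,0,0]],"turn":[[0,0,0],[0,0,0],[0,0,0]],"grip":[1,1,1]}' 40
python3 -m pendant '{"delta_pos":[[0,0,-2],[0,0,0],[0,0,0]],"turn":[[0,0,0],[0,0,0],[0,0,0]],"grip":[1,1,1]}' 40
```

```text
time_s: 14.2
tcp_pos: [0.5192, -0.0966, 0.2958]
orientation: [-2.501, 1.901, 0.0]
contact_force: [6.9, 2.9, -8.1]
grip_width: 0.0352
time_s: 14.5
tcp_pos: [0.5191, -0.0966, 0.296]
orientation: [2.5, -1.901, -0.0]
contact_force: [13.6, 1.2, -25.7]
grip_width: 0.0351
```

```bash

python3 -m pendant '{"delta_pos":[[0,0,1],[0,0,0],[0,0,0],[0,0,0]],"turn":[[0,0,0],[0,0,0],[0,0,0],[0,0,0]],"grip":[1,1,1,1]}' 40
python3 - <<'E'
from h import *
p=[.519,-.0985,.2764]
to(st(p,(0,1,292))[0],-74.2)
b=cams.get_image('side')[90:280,240:430]
cv2.imwrite('pics/g6.png',cv2.resize(b,None,fx=3.1,fy=3.1,interpolation=2))
to(st(p,(0,1,292))[0])
E
```

```text
time_s: 14.9
tcp_pos: [0.5192, -0.0966, 0.2959]
orientation: [2.5, -1.901, -0.0]
contact_force: [10.7, 2.7, -15.8]
grip_width: 0.0353
t 14.9 tcp [ 0.5192 -0.0966  0.2959] F [ 10.7   2.7 -15.8] w 0.0353 ang -74.5 z [-0.001 -0.    -1.   ] q [-0.71  0.09  0.87  1.65 -0.07  1.43 -1.13]
world [-0.4 -1.  -3.9] tool [0.8 0.7 3.9]
turn [ 0.  -0.  -0.3]
t 14.95 tcp [ 0.5192 -0.0966  0.2959] F [ 10.6   1.9 -16.6] w 0.0351 ang -74.5 z [-0.001 -0.    -1.   ] q [-0.71  0.09  0.87  1.65 -0.07  1.43 -1.13]
world [-0.4 -0.9 -3.9] tool [0.8 0.7 3.9]
```

View pics/g6.png

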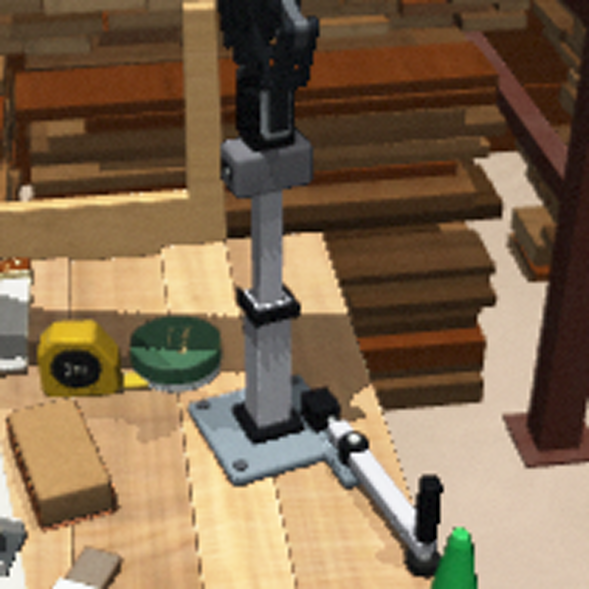

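```bash
python3 -c "
from plant import workorder; print(workorder.finish_job())"
```

```text
the job is handed in; nothing more can be done
None
```

The stand is set up and I handed the job in at about 15 s. The arm is still holding the mast at full height with the button squeezed in.

- **Leg:** I swung it out with the knob held loosely between the fingers until it met the stop with about 3 N. A side picture taken afterwards put the knob within about 1 px of where it should be at 1.571 rad.
- **Mast:** I gripped the block with 40 N and raised it about 100 mm (TCP z from 0.1957 to 0.2959 m). The load was about 4–5 N on the way up. At the top it stopped rising and the force climbed to about 26 N, so I eased off by 1 mm and now hold about 16 N upward against the stop. A sideways force of about 11 N is left in the hold.
- **Button:** the finger opening reads 35.3 mm, against 36 mm expected with the button fully in. There was no direct reading of the button, but the mast slid freely past the first stop.
- **Other things:** the tin, tape and wooden offcut look unmoved in the last side picture. The arm blocked the top camera once it was over the stand, so I had no clear top view for these checks.

None of the final checks failed.

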